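Press a glued thumb-piano soundboard under cauls, batten and weight

ROBOT

A 6-joint arm with a two-finger parallel gripper is mounted at the origin on the work surface. World frame = base frame: x ahead of the robot, y to its left, z up, the work surface at z = 0. Lengths are in m, angles in rad, forces in N, time in s.
With the tool pointing down it reaches from about 0.35 to 0.975 m from the base axis. Payload 4.9 kg.
Tool frame: the origin (TCP) lies midway between the tips of the shut fingers; the grasp point (between the pads) lies 19 mm behind it; z points along the fingers, y is the line along which they close (so a half turn about z gives the same grasp; the last joint's range is limited). The gripper opens to 85 mm and grips with 20 to 120 N. Pads are 22 mm wide; open, the fingers measure 114 mm over their backs; the gripper's body (76 mm by 85 mm) begins 54 mm behind the grasp point. The pads swing forward as they close: fully open they stand 13 mm farther back than shut.
Start: joints at [1.226, 0.053, 1.613, -0, 1.476, -0.119], TCP at [0.14, 0.609, 0.231] pointing down, gripper open.
Joint ranges: [-3.01, 3.01], [-1.01, 2.22], [0.06, 2.58], [-1.02, 4.17], [0.09, 2.62], [-3.14, 3.14]. Speed limits (rad/s): [2.57, 2.57, 3.14, 3.14, 3.14, 3.14].

INTERFACE

Orientations are given as a unit quaternion [w, x, y, z].
In Python, from plant import * gives the robot as it stands.
- The arm moves only by the tool jog_arm, never from a script. Its argument "targets" is a list of rows, each a list of 3 entries, a list of its own where there are three numbers: the shift along the tool's x, y, z in units of 25 mm (1.0 is 25 mm), then the turn, a rotation vector about the tool's x, y, z in units of 8 degrees (1.0 is 8 degrees), then the opening in per cent of the stroke, from 0 (shut) to 100 (fully open). A call has 1 to 8 rows; each row is the pose to reach, as a shift and turn from the pose commanded when the call began, along the tool's axes at that moment; what a row does not reach only later rows make up. A row lasts 1/8 s, in which the tool goes at most 62.5 mm and 10.7 degrees, less where a joint would pass 70% of its speed; a pose out of reach is approached as far as the arm can. A call with a gripper value outside its range is refused whole. The fingers move at their own pace and stop on an object; the grip force is fixed at half the most. Time passes only in rows, so rows that repeat a pose let the fingers close. It gives the time, the measured TCP pose, the force, the opening and the grip force at its end, in the units of the state.
- state(): the state, without advancing time (a new reading comes with each control period).
- grab_frame(name): name is "side" or "top" or "wrist"; returns (picture, depth): 480x640x3 uint8, red, green, blue; 480x640 float32, m along the optical axis (not along the pixel's ray), 0 where there is no reading.
- camera_params(name): a dict with "fovy" (degrees; the focal length in pixels is half the picture's height over the tangent of half this angle, whatever the lens; pixels are square), "cx", "cy" (the principal point, pixels), "dist" ([k1, k2, p1, p2, k3] as OpenCV has them; the pictures are not rectified), "rvec" (rotation vector, rad) and "tvec" (3), from world to camera coordinates, as OpenCV has them; the wrist camera has in their place "hand_eye" (4x4, takes a point from camera to tool coordinates, whose origin is the TCP and whose axes are the flange's). Camera axes: x right, y down, z forward; pixel columns grow to the right and rows downward; lengths in m; the calibration is good to about 2 mm. A picture is of the moment at which its call begins: read the wrist's pose just before it. camera_params takes no time and is no camera call.
- job_done(): hands the job in; it is judged then, once.
The state is a dict: "time": time; "joint_pos": joint angles; "joint_vel": joint speeds; "joint_efforts": joint torques, N m; "tool_pos": TCP position; "tool_rot": TCP orientation; "contact_force": force on the tool from outside, world axes, zero at the start; "ft_torque": the same for the moment, N m; "gripper_width": opening from 0.0 (shut) to 1.0 (fully open); "grasp_force": force on a finger pad.
Only numpy, scipy, OpenCV 4.12 (cv2) and the standard library are available. Lean on these libraries where they do the work, as an engineer would, in place of code of your own. Each camera call takes 0.05 s, during which the arm holds its last target. There are 200 camera calls.

TASK

The tapered soundboard on the glue board has just been glued: lay the three cauls flat across it, each centred over its own pencil line, the longest on the line at the wide end, the middle one on the middle line and the shortest at the narrow end. Then lay the flat batten lengthwise along the middle of the board on top of the three cauls, and stand the round steel weight upright on the middle of the batten. Do not shift the glue bottle or the yellow tub of rivets.

Things in the scene. Friction and masses are not known exactly. Their poses are not given: they have to be found in the camera images.
- panel: fixed grey glue board 235x200x12 mm carrying a tapered soundboard of five wooden staves, dark fences along its slanted sides. Origin: centre of the underside, on the bench; x along the soundboard towards its wide end, y across, z up. Soundboard 200 long, 84 wide at the narrow end, 160 at the wide, top 20 above the bench; thick pencil lines across it at x = +70 (wide end), 0, -70. Cauls stick out 12 mm either side
- caul_long_mid (a point): the longest of the three cauls: a plain square-section hardwood stick 172 mm long, 25 wide and 25 high, lying loose on the bench. The point is its centre, half-way up (12.5 mm above its underside); x runs along its length, z up. About 0.05 to 0.1 kg.
- caul_middle_mid (a point): the middle one of the three cauls: a plain square-section hardwood stick 146 mm long, 25 wide and 25 high, lying loose on the bench. The point is its centre, half-way up (12.5 mm above its underside); x runs along its length, z up. About 0.05 to 0.1 kg.
- caul_short_mid (a point): the shortest of the three cauls: a plain square-section hardwood stick 120 mm long, 25 wide and 25 high, lying loose on the bench. The point is its centre, half-way up (12.5 mm above its underside); x runs along its length, z up. About 0.05 to 0.1 kg.
- batten_mid (a point): the batten: a flat pale softwood bar 200 mm long, 45 wide and 22 high (wider and longer than any caul), lying loose on the bench. The point is its centre, half-way up (11 mm above its underside); x runs along its length, y across, z up. About 0.07 to 0.14 kg. On the three cauls its underside is 45 mm and its top 67 mm above the bench.
- weight_mid (a point): round steel weight, upright, loose: cylinder 50 mm in diameter, 42 high, with a knob on top (26 in diameter, from 56 to 68 mm above the foot, on a 16 mm neck), 70 high in all. Hold it by the knob or the body. The point is on its axis, half-way up (35 mm above the foot); z up. 0.5 to 0.9 kg
- glue_mid (a point): bystander, not to be shifted: small white bottle of instant glue with a black nozzle cap, standing loose among the things; 34 mm in diameter, 104 mm high; the point is on its axis half-way up.
- tub_mid (a point): bystander, not to be shifted: open yellow tub of copper rivets, loose; 70 mm across the rim, 50 mm high; the point is on its axis half-way up.

How it is judged:
By the outcome, as a careful person would: the job done as asked, in the order asked, and still so for the second after the job is handed in, with the robot touching nothing.
It also fails if it takes over 122 s, if anything falls off the work surface, if the arm or the gripper's body presses on something with over 40 N, if the wrist force passes 120 N, or if a joint passes its speed limit or range.

## Working session

There is one attempt and no reset: what is moved stays moved. The work goes in short steps, Python scripts to look and compute and a tool call to move; the robot and the scene stay as the last step left them, time stands still between calls to the robot, and variables do not carry over. Pictures are saved under pics/ and viewed, at most 14 in all, crops included, and the job is handed in when it is done.

Besides the shell and the picture viewer there is one more tool, called after "Call:" as name(argument=value, ...), one argument or row to a line, values as JSON. jog_arm: Moves the arm, as the interface text tells. Its arguments: {"type":"object","properties":{"targets":{"type":"array"}},"required":["targets"]}

```bash
mkdir -p pics; ls; python3 - <<'E'
from plant import *
import cv2,numpy as np
s=state();print(s)
for n in("top","side","wrist"):
    print(n,camera_params(n))
    p,d=grab_frame(n);cv2.imwrite(f"pics/{n}0.png",p[:,:,::-1]);np.savez(f"{n}0.npz",p=p,d=d)
E
```

```text
pics
{'time': 0.0, 'joint_pos': array([ 1.22600798e+00,  5.33441028e-02,  1.61428605e+00, -3.21877933e-05,
        1.47602154e+00, -1.18950721e-01]), 'joint_vel': array([ 6.00778049e-04,  1.36097369e-03, -2.44944231e-05,  3.02283305e-04,
        1.42180069e-03, -1.09239757e-04]), 'joint_efforts': array([-8.29201838e-06, -3.93682659e+01, -3.70175886e+01, -2.11135298e-04,
        7.07313055e-03,  2.38023617e-06]), 'tool_pos': array([0.13971683, 0.60854038, 0.23007569]), 'tool_rot': array([-2.20989882e-04,  1.12677410e-01,  9.93631089e-01, -1.00565075e-03]), 'contact_force': array([-0.62054379, -0.30413371, -0.45079012]), 'ft_torque': array([-0.04392662,  0.00674049, -0.01589289]), 'grasp_force': 0.0, 'gripper_width': 0.9995807337604781}
top {'fovy': 42.38839298481403, 'cx': 323.9505900457088, 'cy': 231.76997321954673, 'dist': array([-0.21467099,  0.        ,  0.        ,  0.        ,  0.        ]), 'rvec': array([ 2.13911579, -2.16407063,  0.14918672]), 'tvec': array([0.00475348, 0.56876601, 1.26913435])}
side {'fovy': 56.43349643221636, 'cx': 321.7609743499568, 'cy': 243.97218723926818, 'dist': array([-0.04609578,  0.        ,  0.        ,  0.        ,  0.        ]), 'rvec': array([ 2.23050916, -0.43763379,  0.185117  ]), 'tvec': array([-0.50941204,  0.19500006,  0.75291458])}
wrist {'fovy': 65.70833535124495, 'cx': 319.93959977524787, 'cy': 239.33980782848073, 'dist': array([-0.05885321,  0.        ,  0.        ,  0.        ,  0.        ]), 'hand_eye': array([[ 7.69663274e-04, -9.49102393e-01, -3.14966752e-01,
         8.18696408e-02],
       [ 9.99999419e-01,  4.92964188e-04,  9.58162518e-04,
        -1.57158678e-04],
       [-7.54127010e-04, -3.14967307e-01,  9.49102222e-01,
        -1.42696336e-01],
       [ 0.00000000e+00,  0.00000000e+00,  0.00000000e+00,
         1.00000000e+00]])}
```

View pics/top0.png

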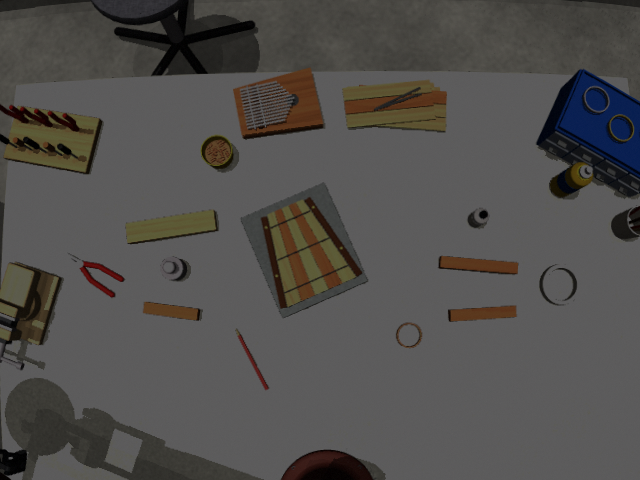

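View pics/side0.png

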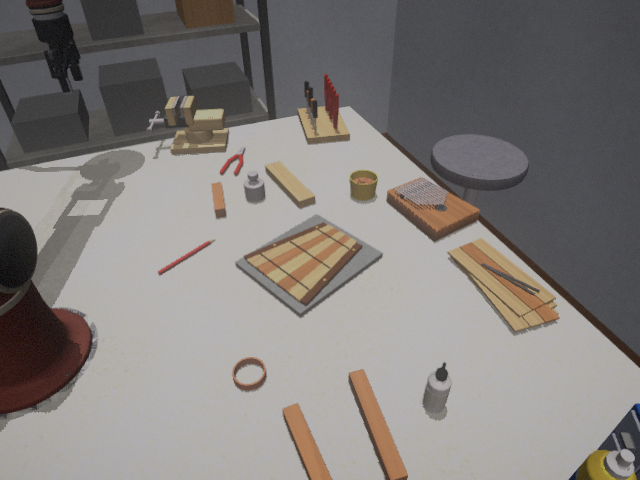

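The top view shows the panel at (303,250), wide end towards the base. The long caul is at (478,265), the middle one at (482,313) and the short one at (172,310). The batten is at (171,227), the weight at (173,268), the glue at (480,217) and the tub at (217,152). The side view agrees.

```bash
cat > h.py <<'E'
import numpy as np,cv2
from scipy.spatial.transform import Rotation as R
from plant import *
def K(c): f=240/np.tan(np.radians(c["fovy"]/2)); return np.array([[f,0,c["cx"]],[0,f,c["cy"]],[0,0,1]])
def cam2world(n,s=None):
    c=camera_params(n)
    if n=="wrist":
        T=np.eye(4);T[:3,:3]=R.from_quat(np.roll(s["tool_rot"],-1)).as_matrix();T[:3,3]=s["tool_pos"]
        return T@c["hand_eye"]
    T=np.eye(4);T[:3,:3]=cv2.Rodrigues(c["rvec"])[0];T[:3,3]=c["tvec"];return np.linalg.inv(T)
def cloud(n,d,s=None):
    c=camera_params(n);v,u=np.mgrid[0:480,0:640]
    q=cv2.undistortPoints(np.stack([u.ravel(),v.ravel()],1).astype(np.float64)[:,None],K(c),c["dist"])[:,0]
    P=np.c_[q,np.ones(len(q))]*d.reshape(-1,1);T=cam2world(n,s)
    P=P@T[:3,:3].T+T[:3,3];P[d.ravel()==0]=np.nan;return P.reshape(480,640,3)
def pix(n,X,s=None):
    c=camera_params(n);T=np.linalg.inv(cam2world(n,s))
    return cv2.projectPoints(np.array(X,float).reshape(-1,1,3),cv2.Rodrigues(T[:3,:3])[0],T[:3,3],K(c),c["dist"])[0][:,0]
def rect(P,ctr,rad,zlo,zhi):
    Q=P.reshape(-1,3);Q=Q[(np.hypot(*(Q[:,:2]-ctr).T)<rad)&(Q[:,2]>zlo)&(Q[:,2]<zhi)]
    (c,(w,h),a)=cv2.minAreaRect((Q[:,:2]*1000).astype(np.float32))
    if w<h: w,h,a=h,w,a+90
    return np.round(c,1),round(w,1),round(h,1),round((a+90)%180-90,1),round(np.median(Q[:,2])*1000,1),len(Q)
E
python3 - <<'E'
from h import *
S={"long":(478,265,.11,.012,.035),"mid":(482,313,.1,.012,.035),"short":(172,310,.09,.012,.035),"batten":(171,227,.12,.012,.03),"weight":(173,268,.05,.03,.055),"knob":(173,268,.05,.058,.08),"glue":(480,217,.06,.03,.13),"tub":(217,152,.06,.03,.06),"panel":(303,250,.18,.006,.03),"board":(303,250,.18,.0165,.03)}
P={n:cloud(n,np.load(n+"0.npz")["d"]) for n in("top","side")}
for k,(u,v,r,a,b) in S.items():
    c=P["top"][v,u,:2];print(k,np.round(c,3))
    for n in P:
        try:print("   ",n,*rect(P[n],c,r,a,b))
        except Exception as e:print("   ",n,"none")
# pencil lines dark pixels on soundboard: endpoints seen in top picture
g=np.load("top0.npz")["p"][170:330,220:390]
cv2.imwrite("pics/panel.png",cv2.resize(cv2.convertScaleAbs(g[:,:,::-1],alpha=1.6),None,fx=4.5,fy=3.75*1.0,interpolation=cv2.INTER_CUBIC))
E
```

```text
long [ 0.495 -0.333]
    top [ 473.5 -324.5] 196.3 170.5 43.5 24.6 1317
    side [ 476.2 -331.1] 189.2 176.4 34.8 23.8 3267
mid [ 0.392 -0.338]
    top [ 434.6 -339.2] 146.1 112.7 -88.4 24.4 912
    side [ 435.6 -326.4] 122.4 110.7 -89.1 23.8 1760
short [0.406 0.325]
    top [442.6 324.7] 120.5 102.6 83.4 24.5 687
    side [422.8 332.2] 113.2 108.2 -69.3 23.3 401
batten [0.585 0.33 ]
    top [540.7 326.8] 201.6 142.8 -81.8 21.6 1925
    side [541.8 326.5] 201.8 141.1 -82.4 20.2 982
weight [0.492 0.312]
    top [494.2 322.4] 49.7 48.2 -55.1 42.5 311
    side [496.1 320.4] 49.3 46.6 -13.6 41.3 222
knob [0.492 0.312]
    top [494.6 322.6] 25.6 25.2 -89.2 68.8 130
    side [496.4 321.4] 25.4 23.9 44.0 66.6 83
glue [ 0.592 -0.329]
    top [ 596.3 -333.3] 32.5 32.5 -75.9 66.2 238
    side [ 596.2 -336. ] 34.2 29.8 -48.2 62.8 705
tub [0.749 0.23 ]
    top [748.  229.1] 69.9 67.4 19.2 35.6 629
    side [749.9 228.2] 72.5 67.9 44.1 39.0 459
panel [0.533 0.043]
    top [533.9  42.4] 345.2 340.9 37.7 17.6 9987
    side [538.3  44.3] 237.8 203.3 22.9 18.8 7590
board [0.533 0.043]
    top [534.5  43.2] 229.7 194.9 22.7 20.0 5701
    side [538.1  45.1] 203.0 190.5 22.8 19.7 4915
```

View pics/panel.png

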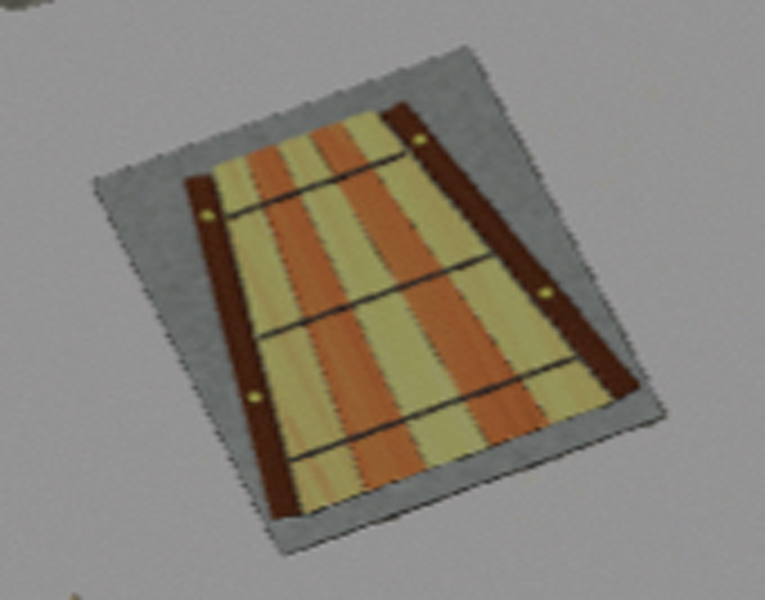

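The crop shows the three pencil lines: narrow (228,216)-(405,154), middle (258,337)-(494,255), wide (290,460)-(577,358).

```bash
cat >> h.py <<'E'
def comp(P,ctr,zlo,zhi,rad=.2):
    "rect of the connected patch between two heights nearest ctr"
    m=((P[:,:,2]>zlo)&(P[:,:,2]<zhi)).astype(np.uint8)
    n,L,st,_=cv2.connectedComponentsWithStats(m,connectivity=4)
    D=np.hypot(P[:,:,0]-ctr[0],P[:,:,1]-ctr[1]);D[m==0]=9
    for i in range(1,n):
        if st[i,4]<60: D[L==i]=9
    l=L[np.unravel_index(np.nanargmin(D),D.shape)]
    Q=P[L==l];(c,(w,h),a)=cv2.minAreaRect((Q[:,:2]*1000).astype(np.float32))
    if w<h: w,h,a=h,w,a+90
    return np.round(c,1),round(w,1),round(h,1),round((a+90)%180-90,1),round(float(np.median(Q[:,2]))*1000,1)
E
python3 - <<'E'
from h import *
S={"long":(.476,-.33,.013,.035),"mid":(.385,-.335,.013,.035),"short":(.402,.325,.013,.035),"batten":(.565,.328,.011,.03),"panel":(.534,.043,.006,.035)}
P={n:cloud(n,np.load(n+"0.npz")["d"]) for n in("top","side")}
for k,(x,y,a,b) in S.items():
    for n in P:print(k,n,*comp(P[n],(x,y),a,b))
L=np.array([[228,216],[405,154],[258,337],[494,255],[290,460],[577,358]],float)
L=(L+.5)/[4.5,3.75]-.5+[220,170]
c=camera_params("top");q=cv2.undistortPoints(L[:,None],K(c),c["dist"])[:,0];T=cam2world("top")
r=np.c_[q,np.ones(6)]@T[:3,:3].T;o=T[:3,3];W=o+r*((.02-o[2])/r[:,2:])
W=W.reshape(3,2,3);print(np.round(W[...,:2]*1000,1).tolist(),np.round(W.mean(1)*1000,1))
d=W[:,0]-W[:,1];print(np.degrees(np.arctan2(d[:,1],d[:,0])))
a=W.mean(1);a=a[2]-a[0];print("axis",np.degrees(np.arctan2(a[1],a[0])),np.linalg.norm(a))
E
```

```text
long top [ 495.3 -334.8] 173.4 26.0 84.0 24.6
long side [ 498.  -334.9] 172.7 26.9 84.0 23.8
mid top [ 391.4 -340.4] 146.2 26.3 -87.8 24.5
mid side [ 393.  -327.2] 122.6 25.7 -88.4 23.8
short top [404.4 329.1] 120.5 25.7 83.1 24.4
short side [408.1 328.3] 124.1 25.3 82.5 23.3
batten top [588.2 333.6] 201.6 46.7 -81.8 21.6
batten side [588.6 332.9] 201.9 47.4 -81.9 20.2
panel top [536.9  44.3] 238.3 201.1 23.2 17.6
panel side [538.3  44.3] 237.8 203.3 22.9 18.8
[[[582.5, 113.4], [617.6, 28.5]], [[512.8, 99.1], [558.6, -13.4]], [[442.7, 84.3], [499.1, -51.9]]] [[600.1  70.9  20. ]
 [535.7  42.9  20. ]
 [470.9  16.2  20. ]]
[112.41358459 112.13796366 112.49294963]
axis -157.0237015207912 0.1402552169154892
```

```bash
cat >> h.py <<'E'
def go(x,y,z,az,s=None):
    "shift (25 mm) and turn (8 deg) from the current pose to TCP x,y,z (mm), tool x at azimuth az, tool down"
    s=s or state();A=R.from_quat(np.roll(s["tool_rot"],-1));a=np.radians(az)
    B=R.from_matrix(np.array([[np.cos(a),np.sin(a),0],[np.sin(a),-np.cos(a),0],[0,0,-1]]))
    d=A.inv().apply(np.array([x,y,z])/1000-s["tool_pos"])/.025;r=np.degrees((A.inv()*B).as_rotvec())/8
    print((x,y,z,az),np.round(d,2).tolist(),np.round(r,2).tolist())
E
python3 -c "
from h import *
go(520,81,230,112.6)"
```

```text
(520, 81, 230, 112.6) [-19.55, -17.17, 0.04] [-0.01, 0.0, 6.81]
```

Call:
jog_arm(
  targets=[
    [[-19.55,-17.17,0],[0,0,6.8],60],
    [[-19.55,-17.17,0],[0,0,6.8],60],
    [[-19.55,-17.17,0],[0,0,6.8],60],
    [[-19.55,-17.17,0],[0,0,6.8],60],
    [[-19.55,-17.17,0],[0,0,6.8],60],
    [[-19.55,-17.17,0],[0,0,6.8],60],
    [[-19.55,-17.17,0],[0,0,6.8],60],
    [[-19.55,-17.17,0],[0,0,6.8],60],
  ],
)

```text
time: 1.15
tool_pos: [0.4329, 0.2016, 0.2312]
tool_rot: [0.0, 0.554, 0.832, 0.0]
contact_force: [0.3, -0.3, 0.2]
gripper_width: 0.597
grasp_force: 0.0
```

```bash
python3 -c "
from h import *
go(520,81,230,112.6)"
```

```text
(520, 81, 230, 112.6) [-5.79, 1.36, 0.05] [0.0, -0.0, 0.01]
```

Call:
jog_arm(
  targets=[
    [[-5.8,1.36,0],[0,0,0],60],
    [[-5.8,1.36,0],[0,0,0],60],
    [[-5.8,1.36,0],[0,0,0],60],
    [[-5.8,1.36,0],[0,0,0],60],
    [[-5.8,1.36,0],[0,0,0],60],
  ],
)

```text
time: 1.78
tool_pos: [0.5189, 0.0833, 0.231]
tool_rot: [-0.0, 0.554, 0.832, -0.0]
contact_force: [-0.6, -0.7, -0.2]
gripper_width: 0.604
grasp_force: 0.0
```

```bash
python3 - <<'E'
from h import *
s=state();p,d=grab_frame("wrist");cv2.imwrite("pics/w1.png",p[:,:,::-1]);np.savez("w1.npz",p=p,d=d,tp=s["tool_pos"],tr=s["tool_rot"])
print(s["tool_pos"])
P=cloud("wrist",d,s);print(comp(P,(.537,.043),.006,.03))
go(495.3,-334.8,100,84)
E
```

```text
[0.51890657 0.08332214 0.23096984]
(array([535.9,  45. ]), 236.4, 199.9, 22.8, 19.4)
(495.3, -334.8, 100, 84) [-15.08, -7.33, 5.24] [-0.0, -0.0, 3.59]
```

View pics/w1.png

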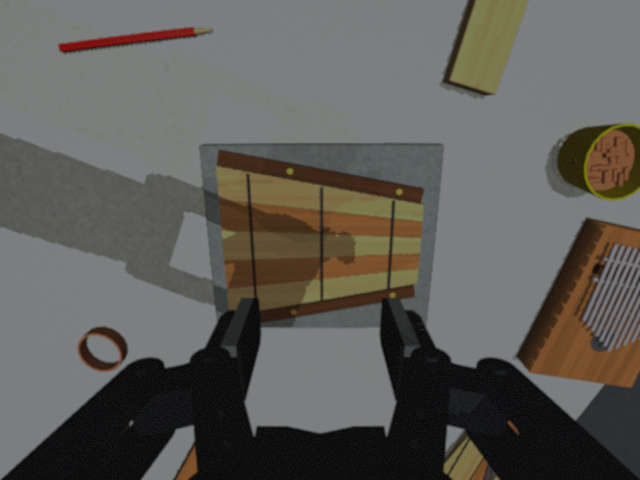

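The wrist view shows the middle line at (321,187)-(322,302). The panel centre from the wrist camera, (535.9,45), agrees with the top view to about 1 mm. I'll go to the long caul.

Call:
jog_arm(
  targets=[
    [[-15.08,-7.33,0],[0,0,3.6],60],
    [[-15.08,-7.33,0],[0,0,3.6],60],
    [[-15.08,-7.33,0],[0,0,3.6],60],
    [[-15.08,-7.33,0],[0,0,3.6],60],
    [[-15.08,-7.33,2],[0,0,3.6],60],
    [[-15.08,-7.33,3],[0,0,3.6],60],
    [[-15.08,-7.33,4],[0,0,3.6],60],
    [[-15.08,-7.33,5.2],[0,0,3.6],60],
  ],
)

```text
time: 2.82
tool_pos: [0.4955, -0.337, 0.1003]
tool_rot: [0.0, 0.744, 0.668, -0.0]
contact_force: [-0.2, -0.4, 0.1]
gripper_width: 0.598
grasp_force: 0.0
```

Call:
jog_arm(
  targets=[
    [[0,0,0],[0,0,0],60],
    [[0,0,0],[0,0,0],60],
  ],
)

```text
time: 3.08
tool_pos: [0.4967, -0.335, 0.103]
tool_rot: [0.001, 0.743, 0.669, 0.0]
contact_force: [1.0, 0.3, 0.9]
gripper_width: 0.598
grasp_force: 0.0
```

```bash
cat >> h.py <<'E'
def look(ctr,zlo,zhi,tag):
    s=state();p,d=grab_frame("wrist");cv2.imwrite(f"pics/{tag}.png",p[:,:,::-1])
    P=cloud("wrist",d,s);r=comp(P,ctr,zlo,zhi);print(s["tool_pos"],*r);return s,P
E
python3 - <<'E'
from h import *
look((.495,-.335),.013,.035,"w2")
go(495.3,-334.8,100,84)
E
```

```text
[ 0.49670779 -0.33503104  0.10302284] [ 495.4 -334.8] 171.4 25.1 84.2 25.0
(495.3, -334.8, 100, 84) [0.02, -0.08, 0.16] [0.02, 0.01, -0.0]
```

Call:
jog_arm(
  targets=[
    [[0,-0.05,2.2],[0,0,0],60],
    [[0,-0.05,3.4],[0,0,0],60],
    [[0,-0.05,3.9],[0,0,0],60],
    [[0,-0.05,3.9],[0,0,0],60],
    [[0,-0.05,3.9],[0,0,0],10],
    [[0,-0.05,3.9],[0,0,0],10],
    [[0,-0.05,3.9],[0,0,0],10],
    [[0,-0.05,3.9],[0,0,0],10],
  ],
)

```text
time: 4.12
tool_pos: [0.496, -0.3369, 0.0064]
tool_rot: [0.002, 0.744, 0.668, 0.0]
contact_force: [0.3, 0.7, 6.2]
gripper_width: 0.279
grasp_force: 61.7
```

Call:
jog_arm(
  targets=[
    [[0,0,0],[0,0,0],10],
    [[0,0,0],[0,0,0],10],
  ],
)

```text
time: 4.38
tool_pos: [0.496, -0.3369, 0.0064]
tool_rot: [0.002, 0.744, 0.668, 0.0]
contact_force: [0.4, 0.9, 6.7]
gripper_width: 0.277
grasp_force: 61.8
```

```bash
python3 -c "
from h import *
go(471.8,17.1,90,112.8)"
```

```text
(471.8, 17.1, 90, 112.8) [13.97, -2.46, -3.38] [0.02, 0.02, -3.62]
```

Call:
jog_arm(
  targets=[
    [[0,0,-1.5],[0,0,0],10],
    [[0,0,-3.0],[0,0,0],10],
    [[13.9,-2.5,-3.4],[0,0,-3.6],10],
    [[13.9,-2.5,-3.4],[0,0,-3.6],10],
    [[13.9,-2.5,-3.4],[0,0,-3.6],10],
    [[13.9,-2.5,-3.4],[0,0,-3.6],10],
    [[13.9,-2.5,-3.4],[0,0,-3.6],10],
    [[13.9,-2.5,-3.4],[0,0,-3.6],10],
  ],
)

```text
time: 5.38
tool_pos: [0.4687, 0.0189, 0.0891]
tool_rot: [0.0, 0.554, 0.833, 0.0]
contact_force: [-0.1, 0.3, 0.2]
gripper_width: 0.277
grasp_force: 60.8
```

Call:
jog_arm(
  targets=[
    [[0,0,0],[0,0,0],10],
    [[0,0,0],[0,0,0],10],
    [[0,0,0],[0,0,0],10],
  ],
)

```text
time: 5.75
tool_pos: [0.4695, 0.0155, 0.0888]
tool_rot: [0.0, 0.555, 0.832, -0.0]
contact_force: [-0.6, 0.1, -1.4]
gripper_width: 0.28
grasp_force: 60.9
```

```bash
python3 -c "
from h import *
print(state()['gripper_width'])
go(472.6,15.2,90,112.8)
go(472.6,15.2,27,112.8)"
```

```text
0.2803705514065823
(472.6, 15.2, 90, 112.8) [-0.06, 0.11, -0.05] [-0.0, 0.0, -0.03]
(472.6, 15.2, 27, 112.8) [-0.06, 0.11, 2.47] [-0.0, 0.0, -0.03]
```

Call:
jog_arm(
  targets=[
    [[-0.06,0.11,1.0],[0,0,0],10],
    [[-0.06,0.11,1.8],[0,0,0],10],
    [[-0.06,0.11,2.2],[0,0,0],10],
    [[-0.06,0.11,2.47],[0,0,0],10],
    [[-0.06,0.11,2.47],[0,0,0],10],
    [[-0.06,0.11,2.47],[0,0,0],10],
  ],
)

```text
time: 6.5
tool_pos: [0.473, 0.0161, 0.0277]
tool_rot: [0.0, 0.554, 0.832, 0.0]
contact_force: [0.9, 0.8, 0.0]
gripper_width: 0.277
grasp_force: 60.9
```

Call:
jog_arm(
  targets=[
    [[0,0,0.05],[0,0,0],10],
    [[0,0,0.05],[0,0,0],10],
    [[0,0,0.05],[0,0,0],50],
    [[0,0,0.05],[0,0,0],50],
    [[0,0,0.05],[0,0,0],50],
    [[0,0,-1.0],[0,0,0],50],
    [[0,0,-3.0],[0,0,0],50],
    [[0,0,-5.0],[0,0,0],50],
  ],
)

```text
time: 7.5
tool_pos: [0.472, 0.0163, 0.153]
tool_rot: [-0.0, 0.554, 0.832, -0.0]
contact_force: [0.8, 0.0, 0.6]
gripper_width: 0.5
grasp_force: 0.0
```

```bash
python3 -c "
from h import *
go(391.5,-340,160,92.2)"
```

```text
(391.5, -340, 160, 92.2) [-11.91, -8.46, -0.28] [-0.01, -0.0, 2.56]
```

Call:
jog_arm(
  targets=[
    [[-11.9,-8.46,0],[0,0,2.56],60],
    [[-11.9,-8.46,0],[0,0,2.56],60],
    [[-11.9,-8.46,0],[0,0,2.56],60],
    [[-11.9,-8.46,1],[0,0,2.56],60],
    [[-11.9,-8.46,2.1],[0,0,2.56],60],
    [[-11.9,-8.46,2.1],[0,0,2.56],60],
    [[-11.9,-8.46,2.1],[0,0,2.56],60],
    [[-11.9,-8.46,2.1],[0,0,2.56],60],
  ],
)

```text
time: 8.5
tool_pos: [0.3919, -0.3395, 0.0994]
tool_rot: [-0.0, 0.694, 0.72, 0.0]
contact_force: [0.2, 0.3, 0.7]
gripper_width: 0.6
grasp_force: 0.0
```

Call:
jog_arm(
  targets=[
    [[0,0,0],[0,0,0],60],
    [[0,0,0],[0,0,0],60],
  ],
)

```text
time: 8.75
tool_pos: [0.3927, -0.339, 0.1003]
tool_rot: [0.001, 0.693, 0.721, -0.0]
contact_force: [-0.3, 0.8, -0.1]
gripper_width: 0.601
grasp_force: 0.0
```

```bash
python3 - <<'E'
from h import *
look((.391,-.34),.013,.035,"w3")
go(391.4,-340,7,92.2)
E
```

```text
[ 0.39267005 -0.33900007  0.10028737] [ 391.  -339.7] 146.5 25.1 -87.8 25.0
(391.4, -340, 7, 92.2) [-0.03, -0.05, 3.73] [0.01, 0.01, 0.01]
```

Call:
jog_arm(
  targets=[
    [[-0.03,-0.05,2.2],[0,0,0],60],
    [[-0.03,-0.05,3.3],[0,0,0],60],
    [[-0.03,-0.05,3.75],[0,0,0],60],
    [[-0.03,-0.05,3.75],[0,0,0],60],
    [[-0.03,-0.05,3.75],[0,0,0],10],
    [[-0.03,-0.05,3.75],[0,0,0],10],
    [[-0.03,-0.05,3.75],[0,0,0],10],
    [[-0.03,-0.05,3.75],[0,0,0],10],
  ],
)

```text
time: 9.8
tool_pos: [0.3919, -0.3419, 0.0078]
tool_rot: [0.002, 0.694, 0.72, -0.0]
contact_force: [0.4, 0.3, 5.8]
gripper_width: 0.276
grasp_force: 61.8
```

Call:
jog_arm(
  targets=[
    [[0,0,0],[0,0,0],10],
  ],
)

```text
time: 9.93
tool_pos: [0.3919, -0.3419, 0.0078]
tool_rot: [0.002, 0.694, 0.72, -0.0]
contact_force: [-0.2, 0.4, 6.5]
gripper_width: 0.273
grasp_force: 61.8
```

```bash
python3 -c "
from h import *
print(state()['tool_pos'])
go(536.3,44.2,90,112.8)"
```

```text
[ 0.39190652 -0.34188222  0.00784795]
(536.3, 44.2, 90, 112.8) [15.2, 6.37, -3.31] [0.01, 0.02, -2.58]
```

Call:
jog_arm(
  targets=[
    [[0,0,-1.7],[0,0,0],10],
    [[0,0,-3.3],[0,0,0],10],
    [[15.2,6.35,-3.5],[0,0,-2.6],10],
    [[15.2,6.35,-3.5],[0,0,-2.6],10],
    [[15.2,6.35,-3.5],[0,0,-2.6],10],
    [[15.2,6.35,-3.5],[0,0,-2.6],10],
    [[15.2,6.35,-3.5],[0,0,-2.6],10],
    [[15.2,6.35,-3.5],[0,0,-2.6],10],
  ],
)

```text
time: 10.92
tool_pos: [0.5224, 0.0126, 0.0932]
tool_rot: [0.0, 0.552, 0.834, 0.0]
contact_force: [0.4, 0.0, -0.8]
gripper_width: 0.274
grasp_force: 60.9
```

Call:
jog_arm(
  targets=[
    [[0,0,0],[0,0,0],10],
    [[0,0,0],[0,0,0],10],
    [[0,0,0],[0,0,0],10],
    [[0,0,0],[0,0,0],10],
  ],
)

```text
time: 11.42
tool_pos: [0.5217, 0.0094, 0.0928]
tool_rot: [-0.0, 0.553, 0.833, -0.0]
contact_force: [0.0, 0.8, -1.1]
gripper_width: 0.274
grasp_force: 60.9
```

```bash
python3 -c "
from h import *
print(state()['gripper_width'],state()['tool_pos'])
go(537.1,42.2,28,112.8)"
```

```text
0.2737896693353488 [0.52172    0.00942003 0.09280372]
(537.1, 42.2, 28, 112.8) [0.97, 1.08, 2.59] [-0.0, 0.0, 0.01]
```

Call:
jog_arm(
  targets=[
    [[0.97,1.08,0],[0,0,0],10],
    [[0.97,1.08,0.8],[0,0,0],10],
    [[0.97,1.08,1.6],[0,0,0],10],
    [[0.97,1.08,2.2],[0,0,0],10],
    [[0.97,1.08,2.55],[0,0,0],10],
    [[0.97,1.08,2.57],[0,0,0],10],
    [[0.97,1.08,2.57],[0,0,0],10],
  ],
)

```text
time: 12.3
tool_pos: [0.5376, 0.0433, 0.0287]
tool_rot: [0.0, 0.552, 0.834, 0.0]
contact_force: [0.4, 0.4, -0.7]
gripper_width: 0.274
grasp_force: 60.9
```

Call:
jog_arm(
  targets=[
    [[-0.05,0,0.04],[0,0,0],10],
    [[-0.05,0,0.04],[0,0,0],10],
    [[-0.05,0,0.04],[0,0,0],50],
    [[-0.05,0,0.04],[0,0,0],50],
    [[-0.05,0,0.04],[0,0,0],50],
    [[0,0,-1.0],[0,0,0],50],
    [[0,0,-3.0],[0,0,0],50],
    [[0,0,-5.0],[0,0,0],50],
  ],
)

```text
time: 13.3
tool_pos: [0.5369, 0.0436, 0.1545]
tool_rot: [-0.0, 0.552, 0.834, -0.0]
contact_force: [1.4, 0.8, -0.2]
gripper_width: 0.499
grasp_force: 0.0
```

```bash
python3 -c "
from h import *
go(404.4,329.1,155,83.1)"
```

```text
(404.4, 329.1, 155, 83.1) [12.58, -0.42, -0.01] [-0.01, -0.0, 3.74]
```

Call:
jog_arm(
  targets=[
    [[12.6,-0.4,0],[0,0,3.74],60],
    [[12.6,-0.4,0],[0,0,3.74],60],
    [[12.6,-0.4,0],[0,0,3.74],60],
    [[12.6,-0.4,0],[0,0,3.74],60],
    [[12.6,-0.4,0],[0,0,3.74],60],
    [[12.6,-0.4,1.1],[0,0,3.74],60],
    [[12.6,-0.4,2.2],[0,0,3.74],60],
    [[12.6,-0.4,2.2],[0,0,3.74],60],
  ],
)

```text
time: 14.3
tool_pos: [0.4031, 0.3288, 0.096]
tool_rot: [-0.0, 0.748, 0.663, -0.003]
contact_force: [-1.0, -0.4, 0.7]
gripper_width: 0.602
grasp_force: 0.0
```

Call:
jog_arm(
  targets=[
    [[0,0,0],[0,0,0],60],
    [[0,0,0],[0,0,0],60],
    [[0,0,0],[0,0,0],60],
  ],
)

```text
time: 14.68
tool_pos: [0.406, 0.3298, 0.0998]
tool_rot: [0.0, 0.749, 0.663, 0.001]
contact_force: [0.6, -0.3, 0.5]
gripper_width: 0.602
grasp_force: 0.0
```

```bash
python3 - <<'E'
from h import *
look((.404,.329),.013,.035,"w4")
go(404.4,329,7,83.1)
E
```

```text
[0.40599226 0.3297651  0.09981508] [404.7 330.5] 120.1 25.1 82.6 25.0
(404.4, 329, 7, 83.1) [-0.04, -0.06, 3.7] [0.01, -0.01, -0.01]
```

Call:
jog_arm(
  targets=[
    [[0.02,-0.05,2.2],[0,0,0],60],
    [[0.02,-0.05,3.3],[0,0,0],60],
    [[0.02,-0.05,3.72],[0,0,0],60],
    [[0.02,-0.05,3.72],[0,0,0],60],
    [[0.02,-0.05,3.72],[0,0,0],10],
    [[0.02,-0.05,3.72],[0,0,0],10],
    [[0.02,-0.05,3.72],[0,0,0],10],
    [[0.02,-0.05,3.72],[0,0,0],10],
  ],
)

```text
time: 15.72
tool_pos: [0.4055, 0.3312, 0.0076]
tool_rot: [0.0, 0.749, 0.663, 0.002]
contact_force: [-0.3, -0.1, 6.8]
gripper_width: 0.279
grasp_force: 61.4
```

Call:
jog_arm(
  targets=[
    [[0,0,0],[0,0,0],10],
  ],
)

```text
time: 15.85
tool_pos: [0.4055, 0.3312, 0.0076]
tool_rot: [0.0, 0.749, 0.663, 0.002]
contact_force: [0.2, -0.1, 6.6]
gripper_width: 0.279
grasp_force: 61.4
```

```bash
python3 -c "
from h import *
print(state()['tool_pos'])
go(600.8,71.3,110,112.8)"
```

```text
[0.40551154 0.33118532 0.00762886]
(600.8, 71.3, 110, 112.8) [-9.37, 9.02, -4.09] [0.02, -0.01, -3.72]
```

Call:
jog_arm(
  targets=[
    [[0,0,-2],[0,0,0],10],
    [[0,0,-4.1],[0,0,0],10],
    [[-9.35,9.05,-4.1],[0,0,-3.74],10],
    [[-9.35,9.05,-4.1],[0,0,-3.74],10],
    [[-9.35,9.05,-4.1],[0,0,-3.74],10],
    [[-9.35,9.05,-4.1],[0,0,-3.74],10],
    [[-9.35,9.05,-4.1],[0,0,-3.74],10],
    [[-9.35,9.05,-4.1],[0,0,-3.74],10],
  ],
)

```text
time: 16.85
tool_pos: [0.6018, 0.0681, 0.1083]
tool_rot: [0.0, 0.553, 0.833, 0.0]
contact_force: [-0.7, 0.1, -0.4]
gripper_width: 0.276
grasp_force: 60.6
```

Call:
jog_arm(
  targets=[
    [[0,0,0],[0,0,0],10],
    [[0,0,0],[0,0,0],10],
    [[0,0,0],[0,0,0],10],
    [[0,0,0],[0,0,0],10],
  ],
)

```text
time: 17.35
tool_pos: [0.5998, 0.0719, 0.1081]
tool_rot: [-0.0, 0.551, 0.834, -0.0]
contact_force: [0.5, 0.8, -0.2]
gripper_width: 0.275
grasp_force: 60.6
```

```bash
python3 -c "
from h import *
print(state()['gripper_width'],state()['tool_pos'])
go(600.5,71.9,28,112.8)"
```

```text
0.27473456013909103 [0.59979436 0.07189579 0.10810632]
(600.5, 71.9, 28, 112.8) [-0.01, 0.03, 3.2] [-0.0, -0.0, 0.03]
```

Call:
jog_arm(
  targets=[
    [[-0.01,0.03,1.2],[0,0,0.03],10],
    [[-0.01,0.03,2.2],[0,0,0.03],10],
    [[-0.01,0.03,2.9],[0,0,0.03],10],
    [[-0.01,0.03,3.18],[0,0,0.03],10],
    [[-0.01,0.03,3.2],[0,0,0.03],10],
    [[-0.01,0.03,3.2],[0,0,0.03],10],
  ],
)

```text
time: 18.1
tool_pos: [0.6018, 0.071, 0.0289]
tool_rot: [0.001, 0.554, 0.833, 0.0]
contact_force: [0.5, -0.1, -0.3]
gripper_width: 0.276
grasp_force: 60.6
```

Release, then rise and look at the three cauls with the wrist camera.

Call:
jog_arm(
  targets=[
    [[0,-0.04,0.05],[0,0,0],10],
    [[0,-0.04,0.05],[0,0,0],10],
    [[0,-0.04,0.05],[0,0,0],50],
    [[0,-0.04,0.05],[0,0,0],50],
    [[0,-0.04,0.05],[0,0,0],50],
    [[0,0,-1.0],[0,0,0],50],
    [[0,0,-3.0],[0,0,0],50],
    [[1,2,-5.5],[0,0,0],50],
  ],
)

```text
time: 19.1
tool_pos: [0.6272, 0.1014, 0.1501]
tool_rot: [-0.001, 0.555, 0.832, -0.001]
contact_force: [1.1, 0.0, 0.1]
gripper_width: 0.5
grasp_force: 0.0
```

Call:
jog_arm(
  targets=[
    [[2.0,1.5,-3],[0,0,0],50],
    [[2.0,1.5,-3],[0,0,0],50],
    [[2.0,1.5,-3],[0,0,0],50],
    [[2.0,1.5,-3],[0,0,0],50],
  ],
)

```text
time: 19.6
tool_pos: [0.6426, 0.1624, 0.2227]
tool_rot: [-0.001, 0.554, 0.833, -0.001]
contact_force: [0.7, -0.5, -0.9]
gripper_width: 0.495
grasp_force: 0.0
```

```bash
python3 - <<'E'
from h import *
s,P=look((.536,.044),.034,.055,"w5")
for c in((.472,.017),(.6,.071)):print(*comp(P,c,.034,.055))
print(*comp(P,(.537,.15),.006,.03))
go(588.4,333.3,230,98.2)
E
```

```text
[0.64261438 0.1624382  0.22267855] [537.   44.6] 146.2 26.5 -67.3 44.7
[471.8  18.5] 172.4 27.4 -67.1 44.7
[595.1  84. ] 91.1 25.6 -67.5 45.0
[535.6  44.6] 235.9 200.8 23.1 18.5
(588.4, 333.3, 230, 98.2) [7.15, 0.65, -0.32] [-0.03, -0.0, 1.81]
```

View pics/w5.png

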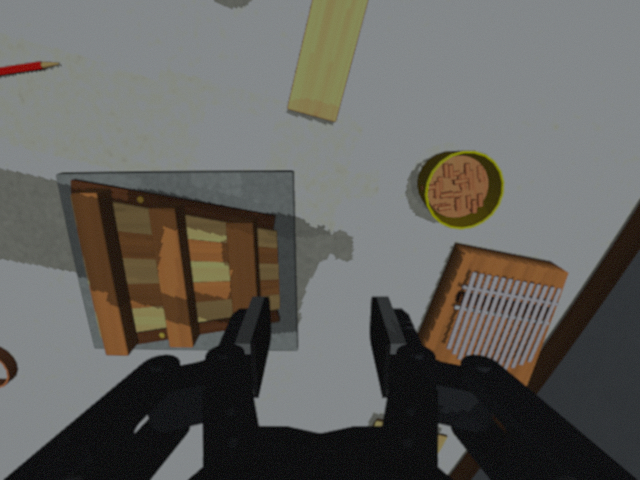

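The picture shows the three cauls flat at about x = 105, 175 and 243 px on their lines, with tub (460,190) untouched. The measured centres agree to about 1 mm, with the short caul partly hidden by a finger. Next is the batten.

Call:
jog_arm(
  targets=[
    [[7.15,0.65,0],[0,0,1.8],85],
    [[7.15,0.65,0],[0,0,1.8],85],
    [[7.15,0.65,1],[0,0,1.8],85],
    [[7.15,0.65,3],[0,0,1.8],85],
    [[7.15,0.65,4.5],[0,0,1.8],85],
    [[7.15,0.65,4.5],[0,0,1.8],85],
    [[7.15,0.65,4.5],[0,0,1.8],85],
    [[7.15,0.65,4.5],[0,0,1.8],85],
  ],
)

```text
time: 20.65
tool_pos: [0.591, 0.3344, 0.115]
tool_rot: [0.001, 0.654, 0.756, 0.002]
contact_force: [1.2, -0.1, 0.1]
gripper_width: 0.85
grasp_force: 0.0
```

```bash
python3 - <<'E'
from h import *
look((.588,.333),.013,.03,"w6")
go(588.4,333.3,7,98.2)
E
```

```text
[0.59104183 0.3344373  0.11495765] [588.  334.2] 200.3 45.2 -82.0 22.1
(588.4, 333.3, 7, 98.2) [-0.04, -0.13, 4.32] [0.03, -0.01, 0.01]
```

Call:
jog_arm(
  targets=[
    [[0,-0.1,2.2],[0,0,0],85],
    [[0,-0.1,3.8],[0,0,0],85],
    [[0,-0.1,4.44],[0,0,0],85],
    [[0,-0.1,4.44],[0,0,0],85],
    [[0,-0.1,4.44],[0,0,0],30],
    [[0,-0.1,4.44],[0,0,0],30],
    [[0,-0.1,4.44],[0,0,0],30],
    [[0,-0.1,4.44],[0,0,0],30],
  ],
)

```text
time: 21.7
tool_pos: [0.5891, 0.3349, 0.0044]
tool_rot: [0.001, 0.654, 0.757, 0.002]
contact_force: [0.7, 0.3, 6.1]
gripper_width: 0.511
grasp_force: 64.4
```

Call:
jog_arm(
  targets=[
    [[0,0,0],[0,0,0],30],
    [[0,0,0],[0,0,0],30],
  ],
)

```text
time: 21.95
tool_pos: [0.5891, 0.3349, 0.0044]
tool_rot: [0.001, 0.654, 0.757, 0.002]
contact_force: [0.2, -0.6, 6.2]
gripper_width: 0.506
grasp_force: 64.4
```

```bash
python3 -c "
from h import *
print(state()['tool_pos'])
go(536.3,44.2,130,22.9)"
```

```text
[0.5891389  0.33487885 0.00435762]
(536.3, 44.2, 130, 22.9) [-11.19, -3.75, -5.06] [0.02, -0.03, 9.43]
```

Call:
jog_arm(
  targets=[
    [[0,0,-2.2],[0,0,0],30],
    [[0,0,-4.4],[0,0,0],30],
    [[-11.2,-3.75,-5.1],[0,0,9.43],30],
    [[-11.2,-3.75,-5.1],[0,0,9.43],30],
    [[-11.2,-3.75,-5.1],[0,0,9.43],30],
    [[-11.2,-3.75,-5.1],[0,0,9.43],30],
    [[-11.2,-3.75,-5.1],[0,0,9.43],30],
    [[-11.2,-3.75,-5.1],[0,0,9.43],30],
  ],
)

```text
time: 22.95
tool_pos: [0.5344, 0.0405, 0.1293]
tool_rot: [0.0, 0.958, 0.286, 0.0]
contact_force: [-0.4, 0.5, -1.4]
gripper_width: 0.51
grasp_force: 63.5
```

```bash
python3 -c "
from h import *
print(state()['tool_pos'])
go(536.3,44.2,130,22.9)"
```

```text
[0.5344421  0.04046751 0.12933113]
(536.3, 44.2, 130, 22.9) [0.14, -0.08, -0.03] [0.01, -0.0, 1.3]
```

Call:
jog_arm(
  targets=[
    [[0.1,0,0],[0,0,1.3],30],
    [[0.1,0,0],[0,0,1.3],30],
    [[0.1,0,0],[0,0,1.3],30],
    [[0.1,0,0],[0,0,1.3],30],
  ],
)

```text
time: 23.45
tool_pos: [0.5368, 0.0449, 0.1287]
tool_rot: [0.0, 0.979, 0.204, -0.0]
contact_force: [0.1, -0.3, -1.1]
gripper_width: 0.509
grasp_force: 63.5
```

```bash
python3 -c "
from h import *
print(state()['tool_pos'])
go(536.3,44.2,50.4,22.9)"
```

```text
[0.53680267 0.04488217 0.12868925]
(536.3, 44.2, 50.4, 22.9) [-0.03, 0.02, 3.13] [-0.0, 0.0, 0.09]
```

Call:
jog_arm(
  targets=[
    [[-0.03,0.02,1.3],[0,0,0.1],30],
    [[-0.03,0.02,2.3],[0,0,0.1],30],
    [[-0.03,0.02,2.9],[0,0,0.1],30],
    [[-0.03,0.02,3.1],[0,0,0.1],30],
    [[-0.03,0.02,3.13],[0,0,0.1],30],
    [[-0.03,0.02,3.13],[0,0,0.1],30],
  ],
)

```text
time: 24.2
tool_pos: [0.5373, 0.0439, 0.0516]
tool_rot: [0.0, 0.98, 0.197, 0.001]
contact_force: [-0.1, 0.2, -1.2]
gripper_width: 0.512
grasp_force: 63.6
```

Call:
jog_arm(
  targets=[
    [[-0.03,0,0.08],[0,0,0],30],
    [[-0.03,0,0.08],[0,0,0],30],
    [[-0.03,0,0.08],[0,0,0],75],
    [[-0.03,0,0.08],[0,0,0],75],
    [[-0.03,0,0.08],[0,0,0],75],
    [[0,0,-1.0],[0,0,0],75],
    [[0,0,-3.0],[0,0,0],75],
    [[0,0,-5.0],[0,0,0],75],
  ],
)

```text
time: 25.2
tool_pos: [0.5359, 0.044, 0.1763]
tool_rot: [-0.0, 0.98, 0.197, -0.001]
contact_force: [0.2, -0.5, 0.4]
gripper_width: 0.746
grasp_force: 0.0
```

```bash
python3 -c "
from h import *
go(494.5,322.5,170,22.9)"
```

```text
(494.5, 322.5, 170, 22.9) [2.77, -10.92, 0.25] [-0.0, 0.01, -0.03]
```

Call:
jog_arm(
  targets=[
    [[2.8,-10.9,0],[0,0,0],60],
    [[2.8,-10.9,0],[0,0,0],60],
    [[2.8,-10.9,0],[0,0,0],60],
    [[2.8,-10.9,0],[0,0,0],60],
    [[2.8,-10.9,0],[0,0,0],60],
    [[2.8,-10.9,0],[0,0,0],60],
    [[2.8,-10.9,0],[0,0,0],60],
    [[2.8,-10.9,0],[0,0,0],60],
  ],
)

```text
time: 26.2
tool_pos: [0.4962, 0.3212, 0.1754]
tool_rot: [0.0, 0.981, 0.196, -0.0]
contact_force: [-0.1, 0.3, -1.1]
gripper_width: 0.602
grasp_force: 0.0
```

```bash
python3 - <<'E'
from h import *
s,P=look((.4945,.3225),.058,.08,"w7")
print(*comp(P,(.4945,.3225),.034,.052))
print(state()["tool_pos"])
go(494.5,322.5,46,22.9)
E
```

```text
[0.49622206 0.32122766 0.17535247] [495.8 324.4] 25.6 25.2 23.1 69.6
[495.7 324.4] 49.0 49.0 20.6 43.1
[0.49624542 0.32125781 0.17541359]
(494.5, 322.5, 46, 22.9) [-0.04, -0.07, 5.18] [0.0, 0.0, -0.04]
```

Call:
jog_arm(
  targets=[
    [[0,-0.1,2],[0,0,0],60],
    [[0,-0.1,3.8],[0,0,0],60],
    [[0,-0.1,4.8],[0,0,0],60],
    [[0,-0.1,5.14],[0,0,0],60],
    [[0,-0.1,5.14],[0,0,0],60],
    [[0,-0.1,5.14],[0,0,0],10],
    [[0,-0.1,5.14],[0,0,0],10],
    [[0,-0.1,5.14],[0,0,0],10],
  ],
)

```text
time: 27.25
tool_pos: [0.4965, 0.3249, 0.0491]
tool_rot: [0.0, 0.98, 0.197, 0.002]
contact_force: [0.3, -3.3, 6.5]
gripper_width: 0.278
grasp_force: 58.7
```

Call:
jog_arm(
  targets=[
    [[0,0,0],[0,0,0],10],
    [[0,0,0],[0,0,0],10],
    [[0,0,0],[0,0,0],10],
  ],
)

```text
time: 27.62
tool_pos: [0.4965, 0.3249, 0.0491]
tool_rot: [0.0, 0.98, 0.197, 0.002]
contact_force: [0.1, -3.7, 6.0]
gripper_width: 0.273
grasp_force: 58.7
```

```bash
python3 -c "
from h import *
print(state()['tool_pos'])
go(536.3,44.2,150,22.9)"
```

```text
[0.49651602 0.32488763 0.049073  ]
(536.3, 44.2, 150, 22.9) [-2.85, 10.98, -4.04] [0.01, -0.02, -0.03]
```

Call:
jog_arm(
  targets=[
    [[0,0,-1],[0,0,0],10],
    [[0,0,-2.5],[0,0,0],10],
    [[0,0,-4.1],[0,0,0],10],
    [[-2.8,10.98,-4.1],[0,0,0],10],
    [[-2.8,10.98,-4.1],[0,0,0],10],
    [[-2.8,10.98,-4.1],[0,0,0],10],
    [[-2.8,10.98,-4.1],[0,0,0],10],
    [[-2.8,10.98,-4.1],[0,0,0],10],
  ],
)

```text
time: 28.62
tool_pos: [0.5346, 0.0419, 0.1471]
tool_rot: [-0.001, 0.981, 0.195, -0.002]
contact_force: [0.4, 0.9, -7.5]
gripper_width: 0.274
grasp_force: 60.8
```

Call:
jog_arm(
  targets=[
    [[0,0,0],[0,0,0],10],
    [[0,0,0],[0,0,0],10],
    [[0,0,0],[0,0,0],10],
    [[0,0,0],[0,0,0],10],
  ],
)

```text
time: 29.12
tool_pos: [0.5359, 0.0453, 0.1491]
tool_rot: [-0.0, 0.98, 0.197, -0.0]
contact_force: [-0.1, -0.5, -7.1]
gripper_width: 0.272
grasp_force: 60.9
```

```bash
python3 - <<'E'
from h import *
s=state();print(s['tool_pos'],s["gripper_width"],s["contact_force"])
go(537,44.5,117,22.9,s)
p,d=grab_frame("side");cv2.imwrite("pics/s2.png",p[90:360,140:500,::-1].repeat(2,0).repeat(2,1))
p,d=grab_frame("top");P=cloud("top",d)
print(*comp(P,(.6,.072),.058,.08))
E
```

```text
[0.53591348 0.04534994 0.14910919] 0.27246464822534266 [-0.07409145 -0.52870716 -7.09909385]
(537, 44.5, 117, 22.9) [0.03, 0.05, 1.28] [-0.0, 0.0, -0.02]
[492.9  26.2] 70.0 44.9 22.7 66.7
```

View pics/s2.png

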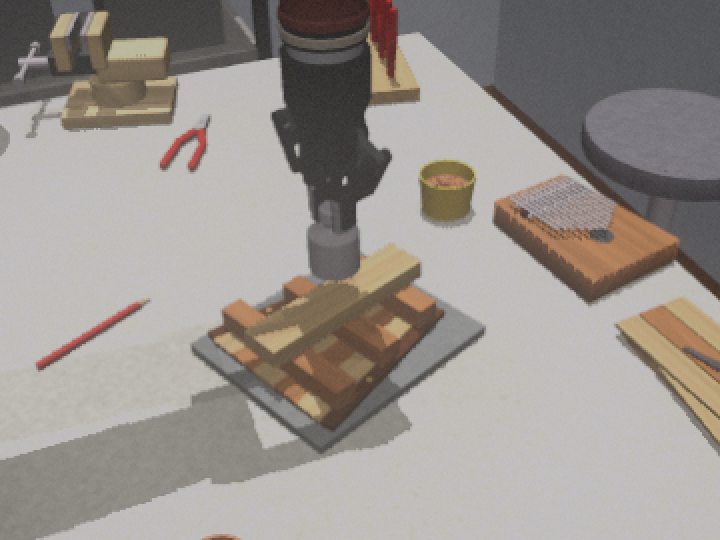

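The picture shows the batten flat on the three cauls along the axis, and the weight hanging upright over its middle at (333,250). Lowering it.

Call:
jog_arm(
  targets=[
    [[0.03,0.04,0.6],[0,0,0],10],
    [[0.03,0.04,1.0],[0,0,0],10],
    [[0.03,0.04,1.2],[0,0,0],10],
    [[0.03,0.04,1.26],[0,0,0],10],
    [[0.03,0.04,1.28],[0,0,0],10],
    [[0.03,0.04,1.28],[0,0,0],10],
  ],
)

```text
time: 29.98
tool_pos: [0.5376, 0.0437, 0.1179]
tool_rot: [0.0, 0.98, 0.197, 0.0]
contact_force: [0.5, -0.6, -8.0]
gripper_width: 0.271
grasp_force: 60.9
```

Touch is expected at about 116.1.

Call:
jog_arm(
  targets=[
    [[0,0,0.04],[0,0,0],10],
    [[0,0,0.07],[0,0,0],10],
    [[0,0,0.07],[0,0,0],10],
  ],
)

```text
time: 30.35
tool_pos: [0.5376, 0.0437, 0.1162]
tool_rot: [0.0, 0.98, 0.197, 0.0]
contact_force: [-0.4, 0.1, -4.1]
gripper_width: 0.269
grasp_force: 61.1
```

Contact has begun (8 N down to 4 N). A little lower, then release and rise.

Call:
jog_arm(
  targets=[
    [[0,0,0.02],[0,0,0],10],
    [[0,0,0.02],[0,0,0],10],
    [[0,0,0.02],[0,0,0],60],
    [[0,0,0.02],[0,0,0],60],
    [[0,0,0.02],[0,0,0],60],
    [[0,0,0.02],[0,0,0],60],
    [[0,0,-0.8],[0,0,0],60],
    [[0,0,-2.5],[0,0,0],60],
  ],
)

```text
time: 31.35
tool_pos: [0.5356, 0.0438, 0.1764]
tool_rot: [-0.001, 0.98, 0.197, -0.003]
contact_force: [-0.2, -0.2, -0.3]
gripper_width: 0.6
grasp_force: 0.0
```

Call:
jog_arm(
  targets=[
    [[0,0,-2],[0,0,0],60],
    [[6,0,-3],[0,0,0],60],
    [[6,-6,-3],[0,0,0],60],
    [[6,-10,-3],[0,0,0],60],
    [[6,-10,-3],[0,0,0],60],
    [[6,-10,-3],[0,0,0],60],
    [[6,-10,-3],[0,0,0],60],
    [[6,-10,-3],[0,0,0],60],
  ],
)

```text
time: 32.35
tool_pos: [0.579, 0.3329, 0.2529]
tool_rot: [0.0, 0.98, 0.198, -0.0]
contact_force: [-0.1, 0.0, 1.1]
gripper_width: 0.601
grasp_force: 0.0
```

```bash
python3 - <<'E'
from h import *
s=state();print(s["tool_pos"],s["gripper_width"])
p,d=grab_frame("top");P=cloud("top",d);cv2.imwrite("pics/t3.png",cv2.convertScaleAbs(p[:,:,::-1],alpha=1.5))
print("weight",*comp(P,(.537,.044),.095,.16))
print("batten",*comp(P,(.60,.072),.058,.08))
print("glue",*comp(P,(.596,-.334),.03,.13)); print("tub",*comp(P,(.748,.229),.03,.06))
E
```

```text
[0.579039   0.33287077 0.25288561] 0.6008511150700171
weight [536.9  42.5] 49.4 48.0 -0.5 111.1
batten [589.6  66. ] 82.8 45.1 22.8 66.6
glue [ 596.1 -333.3] 33.1 32.6 62.0 65.8
tub [747.9 229.2] 69.0 67.8 33.4 35.1
```

View pics/t3.png

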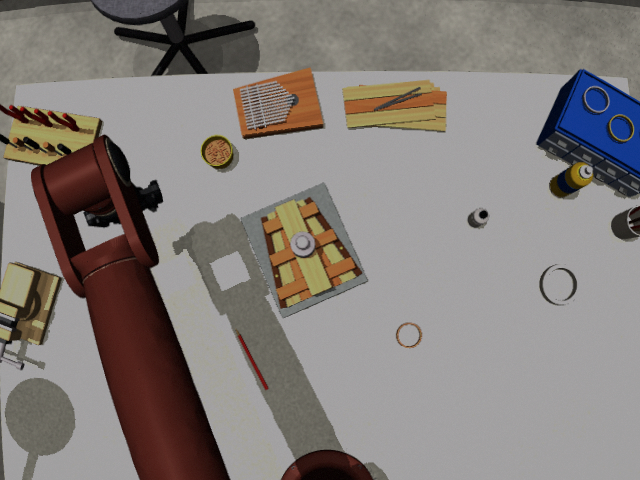

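The top view shows the stack complete: weight at (302,244) on the centred batten over the three cauls. The glue and tub have not moved and the arm is clear.

```bash
python3 -c "
from plant import *
print(job_done())"
```

```text
the job is handed in; nothing more can be done
None
```

The job is handed in: the three cauls, the batten and the weight are all in place within about 2 mm by camera check, and the glue bottle and tub have not moved; robot time was about 32 s.

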